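Load a lime into the citrus peeler

TASK

Get the citrus peeler ready to peel the lime that lies on the chopping board: lift the sprung holding arm until its catch holds it up by itself, set the lime in the drive cup under it and let go, then press the trigger so that the arm springs down and clamps the lime in the cup. Leave the lemon and the other things on the worktop where they are.

Things in the scene. Friction and masses are not known exactly. Their poses are not given: they have to be found in the camera images.
- citrus_peeler: Citrus peeler, fixed: white base 270 x 130 x 30 mm, steel cup at one end, column at the other. Origin on the worktop under the cup; x points from cup to column, y across, z up. In its frame (mm): base x -65..205; catch tray of radius 55 round the cup, top z 33; lead screw at x 62, top z 105, its blade reaching to x 37 at z 53; column x 80..196, y -32..32, top z 92.
- holding_arm (a joint): Lift angle of the sprung arm, rad. 0: rest, 0.22 below level, presser 20 mm over the empty cup. A damped spring pulls it down: 4 to 7 N to lift it at the grip. At 1.14 the trigger's hook snaps over its catch pin; let go, it settles at about 1.08 and stays until the trigger is pressed. Stop 1.22. Lying on the lime: about 0.24.
- hinge_point (a point): Arm's hinge, 150 mm up, 120 mm along the machine's x from the cup; its axis is the machine's y. The cheeks are 40 mm wide over all, top z 166. The arm points to the machine's -x and slants (joint value - 0.22) rad above level. Caught, it slants up 50 degrees, presser and grip right over the cup, so an upright gripper has no room there: come in leaning to the machine's -x.
- lift_grip (a point): Centre of the black grip at the arm's end, 178 mm from the hinge: a round bar 20 mm thick, 44 mm long, lying along the machine's y. Can be pinched from above across its flat ends (44 mm apart) and lifted along the arc about the hinge; it turns between the pads.
- presser (a point): Centre of the underside of the presser, a steel disc 35 mm wide, facing down, 42 mm below the arm's axis and 120 mm from the hinge: over the cup when the arm is level. With the arm caught up it hangs about 150 mm above the cup rim.
- trigger (a joint): Angle of the trigger rocker behind the column, rad: 0 with its hook home, stop at 0.32. Pressing its pad turns the hook off the arm's pin: the arm is freed at 0.1 to 0.2, 6 to 13 mm down at the pad, with 5 to 10 N. Springs back when let go.
- trigger_pad (a point): Centre of the top of the trigger's ribbed black thumb pad, 38 mm along the machine's x and 36 along y, level, 125 mm up and 228 mm along the machine's x from the cup. Pressed straight down. The steel hook stands up to 62 mm higher than the pad, its back 45 mm nearer the column.
- cup (a point): Centre of the drive cup's rim, 62 mm above the worktop. Steel cup on a thin stem, 43 mm wide outside, 37 inside, 13 deep. The lime sits in its rim. Axes as the machine's.
- lime_center (a point): Centre of the lime. Seated in the cup it is about 20 mm above the rim.
- lime: The lime on the board: nearly round, no pointed ends, 59 x 54 x 55 mm, about 80 g. Origin at its underside as first set down, 27 mm from its centre. May go in the cup any way up.
- lemon: A lemon on the board, longish with pointed ends, 70 x 51 x 50 mm; origin at its underside. Bystander.
- chopping_board: Dark wooden chopping board, fixed, 200 (x) x 280 (y) x 22 mm; origin under its centre.
- mug: Striped mug, 95 mm high, left of the peeler. Bystander.
- glass: Drinking glass, 81 mm wide, 93 mm high, behind the peeler. Bystander.
- spice_jar: Spice jar, 41 mm wide, 105 mm high, behind the board. Bystander.
- zest_bowl: Small white bowl, 76 mm wide, 38 mm high, before the board. Bystander.
- spoon: Steel spoon, 199 mm long, lying behind the peeler. Bystander.
Mind the look-alikes: they are no part of the job. What is shaped like the lime but blue is not meant.

How it is judged:
By the outcome, as a careful person would: the job done as asked, in the order asked, and still so for the second after the job is handed in, with the robot touching nothing.
It also fails if it takes over 67 s, if anything falls off the work surface, if the arm or the gripper's body presses on something with over 40 N, if the wrist force passes 120 N, or if a joint passes its speed limit or range.

ROBOT

A 6-joint arm with a two-finger parallel gripper is mounted at the origin on a cart in front of the work surface, level with it; the furniture and walls round the work are solid. World frame = base frame: x ahead of the robot, y to its left, z up, the work surface at z = 0. Lengths are in mm, angles in rad, forces in N, time in s.
With the tool pointing down it reaches from about 350 to 875 mm from the base axis. Payload 4.2 kg.
Tool frame: the origin (TCP) lies between the finger pads; the fingertips stand 25 mm ahead of it and the grasp point (between the pads) lies 6 mm ahead of it; z points along the fingers, y is the line along which they close (so a half turn about z gives the same grasp; the last joint's range is limited). The gripper opens to 85 mm and grips with 20 to 120 N. Pads are 22 mm wide; open, the fingers measure 114 mm over their backs; the gripper's body (76 mm by 85 mm) begins 54 mm behind the grasp point. The pads swing forward as they close: fully open they stand 13 mm farther back than shut.
Start: joints at [1.427, 0.385, 0.008, 0, -1.194, -0.259], TCP at [244.964, 574.971, 256.312] pointing down, gripper open.
Joint ranges: [-3.14, 3.14], [-1.21, 2.06], [-1.07, 1.41], [-3.16, 2.05], [-2.99, -0.16], [-3.1, 3.1]. Speed limits (rad/s): [2.79, 2.79, 3.14, 3.14, 3.14, 3.14].

INTERFACE

Orientations are given as a unit quaternion [x, y, z, w].
In Python, from bench import arm gives the robot as it stands.
- The arm moves only by the shell command python3 -m pendant 'ROWS'. ROWS is JSON, a list of rows, each a list of 7 numbers: the shift along the tool's x, y, z in m, then the turn, a rotation vector about the tool's x, y, z in degrees, then the finger opening in m, from 0 to 0.0854. In form: [[x, y, z, wx, wy, wz, fingers], ...]. A call has 1 to 12 rows; each row shifts and turns the commanded pose from where the row before left it, along the tool's axes as they then stand; what a row does not reach is not made up. A row lasts 1/10 s, in which the tool goes at most 50 mm and 8.59 degrees, less where a joint would pass 70% of its speed; a pose out of reach is approached as far as the arm can. A call is refused whole if a number of a shift passes 0.05 or a number of a turn 8.59, either way. A call with a gripper value outside its range is refused whole. The fingers move at their own pace and stop on an object; the grip force is fixed at half the most. Time passes only in rows, so rows that do not move let the fingers close. It gives the time, the measured TCP pose, the force, the opening and the grip force at its end, in the units of the state.
- arm.read_state(): the state, without advancing time (a new reading comes with each control period).
- arm.get_image(name): name is "scene" or "top" or "wrist"; returns a dict with "image" (480x640x3 uint8, red, green, blue), "fx", "fy", "cx", "cy" (pixels), "xyz" and "rotation" of the camera in the world. Camera axes: x right, y down, z forward; pixel columns grow to the right and rows downward; lengths in mm; the calibration is good to about 2 mm. A picture is of the moment at which its call begins. There is no depth.
- arm.job_done(): hands the job in; it is judged then, once.
The state is a dict: "clock": time; "joints": joint angles; "joint_vel": joint speeds; "joint_efforts": joint torques, N m; "position": TCP position; "ee_rot": TCP orientation; "contact_force": force on the tool from outside, world axes, zero at the start; "wrist_torque": the same for the moment, N m; "gripper_width": finger opening in mm; "grasp_force": force on a finger pad.
Only numpy, scipy, OpenCV 4.12 (cv2) and the standard library are available. Lean on these libraries where they do the work, as an engineer would, in place of code of your own. Each camera call takes 0.05 s, during which the arm holds its last target. There are 200 camera calls.

## Working session

There is one attempt and no reset: what is moved stays moved. The work goes in short steps, Python scripts to look and compute and a shell command to move; the robot and the scene stay as the last step left them, time stands still between calls to the robot, and variables do not carry over. Pictures are saved under pics/ and viewed, at most 10 in all, crops included, and the job is handed in when it is done.

```bash
mkdir -p pics; ls
python3 - <<'E'
from bench import arm
import cv2,numpy as np
for n in("scene","top"):
    d=arm.get_image(n); cv2.imwrite(f"pics/{n}0.png",d["image"][:,:,::-1]); print(n,d["fx"],d["cx"],d["cy"],np.array(d["xyz"]),np.round(d["rotation"],3).tolist())
s=arm.read_state();print(s)
E
```

```text
pics
scene 467.73145732603905 320.52227314440137 242.95210790542373 [-419.47130905 -541.85211041 1083.26957744] [0.794, -0.453, 0.192, -0.357]
top 495.99217967917116 315.2837975143046 245.00969856275202 [ 374.86522663  -15.40218232 1310.35448324] [0.707, -0.706, 0.019, -0.028]
{'clock': 0.1, 'joints': array([ 1.42659368e+00,  3.85490255e-01,  6.77218207e-03, -3.95086529e-04,
       -1.19400832e+00, -2.58586184e-01]), 'joint_vel': array([ 7.29316712e-05, -1.90431739e-03,  3.20748108e-03,  1.65257787e-03,
        7.72744066e-04, -4.67416873e-04]), 'joint_efforts': array([-4.16630860e-05, -3.93317914e+01,  1.88928884e+01,  4.19791505e+00,
       -2.61766858e-03,  3.76789053e-07]), 'position': array([244.80623998, 574.55525634, 255.33424692]), 'ee_rot': array([ 9.79773548e-01, -2.00107048e-01, -1.28153495e-04,  9.73951648e-04]), 'contact_force': array([-0.11212928, -0.04693371, -0.61425885]), 'wrist_torque': array([ 0.00632362,  0.00801138, -0.06738181]), 'grasp_force': 0.0, 'gripper_width': 85.6702214752678}
```

View pics/scene0.png

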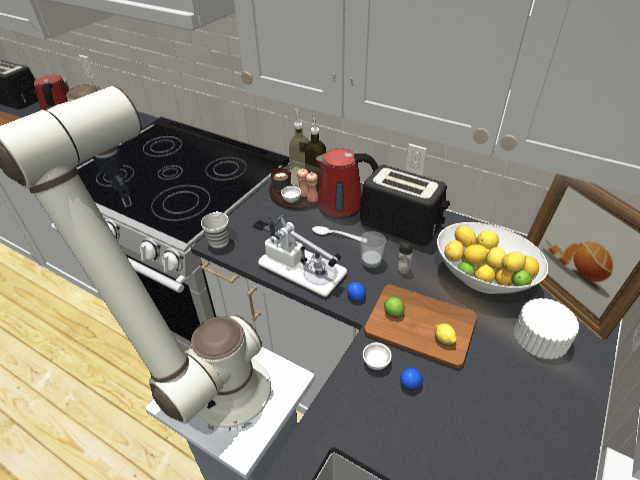

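View pics/top0.png

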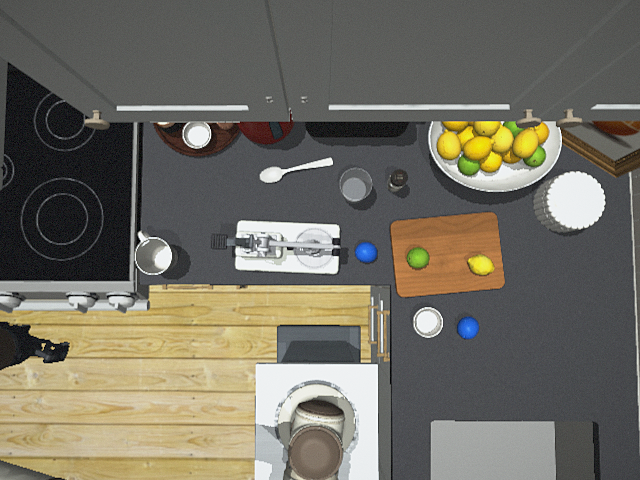

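```bash
cat > h.py <<'E'
import cv2,numpy as np
from scipy.spatial.transform import Rotation as R
from bench import arm
def ray(d,p):
    q=R.from_quat(d["rotation"]); v=np.array([(p[0]-d["cx"])/d["fx"],(p[1]-d["cy"])/d["fy"],1.])
    return np.array(d["xyz"],float),q.apply(v/np.linalg.norm(v))
def plane(d,p,z):
    o,v=ray(d,p); return o+v*(z-o[2])/v[2]
def tri(*dp):
    A=np.zeros((3,3));b=np.zeros(3);rs=[ray(d,p) for d,p in dp]
    for o,v in rs:
        M=np.eye(3)-np.outer(v,v);A+=M;b+=M@o
    x=np.linalg.solve(A,b); return x,[round(float(np.linalg.norm(np.cross(x-o,v))),1) for o,v in rs]
def proj(d,X):
    c=R.from_quat(d["rotation"]).inv().apply(np.array(X,float)-d["xyz"]); return np.array([d["cx"]+d["fx"]*c[0]/c[2],d["cy"]+d["fy"]*c[1]/c[2]])
def hsv(d): return cv2.cvtColor(d["image"],cv2.COLOR_RGB2HSV)
def blobs(m,amin=30):
    cs,_=cv2.findContours(m.astype(np.uint8),cv2.RETR_EXTERNAL,cv2.CHAIN_APPROX_NONE)
    return sorted([c for c in cs if cv2.contourArea(c)>amin],key=cv2.contourArea,reverse=True)
def cen(c):
    M=cv2.moments(c); return np.array([M['m10']/M['m00'],M['m01']/M['m00']])
E
python3 - <<'E'
from h import *
np.set_printoptions(precision=1,suppress=True)
D={n:arm.get_image(n) for n in("scene","top")}
for n,d in D.items():
    H=hsv(d); g=cv2.inRange(H,(35,100,40),(65,255,255))
    for c in blobs(g): print(n,"green",cen(c),cv2.contourArea(c),plane(d,cen(c),49))
    w=cv2.inRange(H,(0,0,185),(180,40,255))
    for c in blobs(w,600):
        r=cv2.minAreaRect(cv2.convexHull(c))
        if 200<r[0][0]<380 and 200<r[0][1]<300:
            print(n,"white",r); print(np.array([plane(d,p,30) for p in cv2.boxPoints(r)])[:,:2])
d=D["top"]
cv2.imwrite("pics/c0.png",np.vstack([cv2.resize(d["image"][200:290,195:355],None,fx=4.5,fy=4.5,interpolation=2)[:300*1,:720][:,:,::-1] if 0 else cv2.resize(d["image"][215:280,200:350],(690,299),interpolation=2)[:,:,::-1],cv2.resize(D["scene"]["image"][207:302,245:360],(690,300),interpolation=2)[:,:,::-1]]))
E
```

```text
scene green [394.1 306.2] 270.5 [ 423.2 -257.9   49. ]
scene green [521.2 277.9] 224.5 [ 715.5 -541.9   49. ]
scene green [466.7 267.7] 137.5 [ 676.2 -387.3   49. ]
scene white ((302.0580749511719, 265.9390869140625), (83.82879638671875, 33.797637939453125), 25.20112419128418)
[[381.5 201. ]
 [527.2 248.1]
 [505.8 -60.9]
 [372.9 -84.9]]
top green [417.5 257.5] 329.0 [ 425.6 -258.6   49. ]
top green [467.6 165.4] 280.5 [ 662.2 -389.8   49. ]
top green [535.9 157.6] 233.0 [ 682.3 -564.5   49. ]
top green [512.8 127.4] 132.5 [ 761.1 -507.4   49. ]
top white ((287.361328125, 235.18960571289062), (102.72903442382812, 26.32295799255371), 2.4895529747009277)
[[455.5 208. ]
 [524.1 205.8]
 [512.4 -60.9]
 [444.1 -57.9]]
top white ((286.25567626953125, 259.61981201171875), (103.25028228759766, 23.195478439331055), 2.4895529747009277)
[[396.3 210.7]
 [456.3 208.8]
 [444.9 -58.5]
 [385.1 -55.8]]
```

View pics/c0.png

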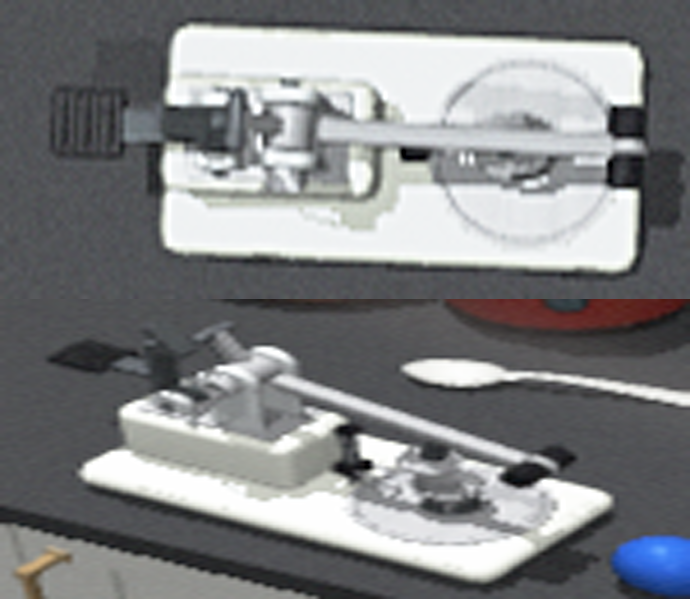

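Run:
```python
from h import *
np.set_printoptions(precision=1,suppress=True)
S,T=[arm.get_image(n) for n in("scene","top")]
for k,a,b in(("grip",(335,260.2),(336.1,246.7)),("pad",(260.8,224.7),(219.1,241.5)),("lime",(394.1,306.2),(417.5,257.5))):
    print(k,*tri((S,a),(T,b)))
xm=np.array([11.7,266.7,0]);xm/=np.linalg.norm(xm)
cup=np.array([454.5,75,0])-70*xm
for k,x,z in(("grip",-53.7,111),("pad",228,125),("hinge",120,150)):
    X=cup+x*xm+[0,0,z];print(k,X,proj(S,X),proj(T,X))
# where the gripper now
print(arm.read_state()["ee_rot"],R.from_quat(arm.read_state()["ee_rot"]).as_matrix())
```

```text
grip [448.8 -49.8 109.5] [0.7, 0.7]
pad [460.7 231.9 121.5] [0.2, 0.2]
lime [ 425.2 -258.1   47.2] [0.9, 0.9]
grip [449.1 -48.6 111. ] [334.9 259.6] [335.4 246.7]
pad [461.4 232.8 125. ] [260.7 223.6] [218.3 241.2]
hinge [456.7 125.  150. ] [287.2 229.4] [261.9 242.4]
[ 1.  -0.2 -0.   0. ] [[ 0.9 -0.4 -0. ]
 [-0.4 -0.9 -0. ]
 [ 0.   0.  -1. ]]
```

```bash
cat >> h.py <<'E'
def mframe():
    xm=np.array([11.7,266.7,0]);xm/=np.linalg.norm(xm)
    cup=np.array([454.5,75,0])-70*xm
    return cup,np.c_[xm,np.cross([0,0,1],xm),[0,0,1]]
cup,M=mframe()
def go(X,Rt=None):
    """shift in present tool axes (mm) and rotvec (deg) to reach TCP X world"""
    s=arm.read_state();q=R.from_quat(s["ee_rot"])
    print("clock",s["clock"],"pos",s["position"].round(1),"mach",(M.T@(s["position"]-cup)).round(1),"F",s["contact_force"].round(1),"w",round(s["gripper_width"],1),round(s["grasp_force"],1))
    print("shift",q.inv().apply(np.array(X)-s["position"]).round(1))
    if Rt is not None: print("turn",np.degrees((q.inv()*R.from_matrix(Rt)).as_rotvec()).round(2),"shift after",(Rt.T@(np.array(X)-s["position"])).round(1))
def tool(lean):
    """tool leaning (deg) to machine -x: tool x = -machine x at 0"""
    a=np.radians(lean); z=M@[np.sin(a),0,-np.cos(a)]; y=M@[0,1,0]; return np.c_[np.cross(y,z),y,z]
E
Z='[0,0,0,0,0,7.72,0.085]'
python3 -m pendant '[[0,0,0,0,0,7.72,0.085],[0,0,0,0,0,7.72,0.085],[0,0,0,0,0,7.72,0.085],[0,0,0,0,0,7.72,0.085],[0,0,0,0,0,7.72,0.085],[0,0,0,0,0,7.72,0.085],[0,0,0,0,0,7.72,0.085],[0,0,0,0,0,7.72,0.085],[0,0,0,0,0,7.72,0.085]]'
python3 -m pendant '[[0.04,-0.0165,0,0,0,0,0.085],[0.044,-0.0165,0,0,0,0,0.085],[0.044,-0.0165,0,0,0,0,0.085],[0.044,-0.0165,0,0,0,0,0.085],[0.044,-0.0165,0,0,0,0,0.085],[0.044,-0.0165,0,0,0,0,0.085],[0.044,-0.0165,0,0,0,0,0.085],[0.044,-0.0165,0,0,0,0,0.085],[0.044,-0.0165,0,0,0,0,0.085]]'
python3 - <<'E'
from h import *
go([449,-49.5,200],tool(0))
E
```

```text
clock: 1.2
position: [244.9, 574.9, 256.2]
ee_rot: [-0.689, 0.725, -0.0, -0.0]
contact_force: [0.1, 0.1, -0.3]
gripper_width: 85.3
grasp_force: 0.0
clock: 2.1
position: [375.9, 174.9, 256.7]
ee_rot: [-0.691, 0.722, -0.0, 0.001]
contact_force: [0.7, 0.2, 1.4]
gripper_width: 85.1
grasp_force: 0.0
clock 2.1 pos [375.9 174.9 256.7] mach [166.4  82.9 256.7] F [0.7 0.2 1.4] w 85.1 0.0
shift [221.  -82.8  56.6]
turn [-0.04  0.04 -0.  ] shift after [221.  -82.9  56.7]
```

```bash
python3 -m pendant '[[0.043,-0.016,0.008,0,0,0,0.085],[0.045,-0.017,0.01,0,0,0,0.085],[0.045,-0.017,0.01,0,0,0,0.085],[0.045,-0.0165,0.01,0,0,0,0.085],[0.043,-0.0163,0.0186,0,0,0,0.085],[0,0,0,0,0,0,0.085],[0,0,0,0,0,0,0.085]]'
python3 - <<'E'
from h import *
go([449,-49.5,116],tool(0))
d=arm.get_image("wrist");cv2.imwrite("pics/w0.png",d["image"][:,:,::-1])
for x,y,z in((-53.7,0,111),(0,0,62),(-53.7,22,111),(-53.7,-22,111)):print(proj(d,cup+M@[x,y,z]).round())
E
```

```text
clock: 2.8
position: [448.5, -48.9, 199.2]
ee_rot: [-0.69, 0.724, 0.0, -0.001]
contact_force: [-0.2, 0.7, 1.0]
gripper_width: 84.9
grasp_force: 0.0
clock 2.8 pos [448.5 -48.9 199.2] mach [-54.1   0.6 199.2] F [-0.2  0.7  1. ] w 84.9 0.0
shift [ 0.5 -0.6 83.2]
turn [ 0.07 -0.02 -0.23] shift after [ 0.5 -0.5 83.2]
[321. 256.]
[322. 301.]
[360. 256.]
[282. 257.]
```

View pics/w0.png

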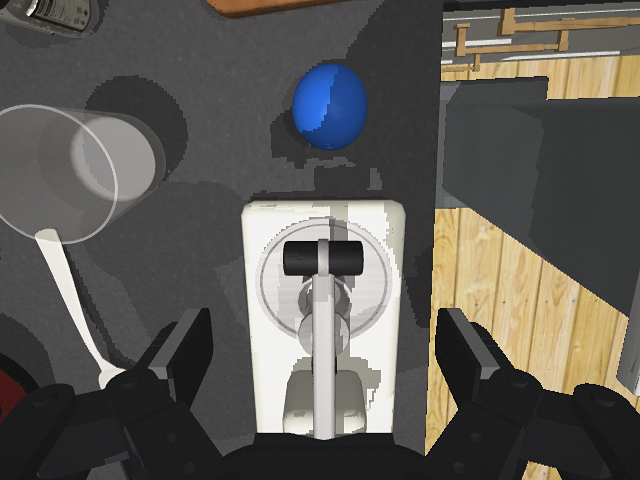

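```bash
python3 -m pendant '[[0,0,0.03,0,0,0,0.085],[0,0,0.03,0,0,0,0.085],[0,0,0.022,0,0,0,0.085],[0,0,0,0,0,0,0.085],[0,0,0,0,0,0,0.03],[0,0,0,0,0,0,0.03],[0,0,0,0,0,0,0.03],[0,0,0,0,0,0,0.03],[0,0,0,0,0,0,0.03],[0,0,0,0,0,0,0.03]]'
python3 - <<'E'
from h import *
s=arm.read_state(); p=M.T@(s["position"]-cup); print(p,s["contact_force"],s["gripper_width"],s["grasp_force"])
# arc waypoints, slant -0.22 -> 0.95: joint 1.17
th=np.linspace(-.22,.95,14); P=np.c_[120-178*np.cos(th),150+178*np.sin(th)]
print(np.diff(P,axis=0).round(1).tolist()); print(P.round(0).tolist())
E
```

```text
clock: 3.85
position: [449.0, -47.1, 119.3]
ee_rot: [-0.691, 0.723, -0.0, 0.001]
contact_force: [-2.6, 4.5, 6.8]
gripper_width: 42.8
grasp_force: 62.8
[-52.26494823   0.15849124 119.28571893] [-2.57556506  4.5327028   6.81594264] 42.7755883865254 62.754836082458496
[[-2.8, 15.8], [-1.4, 16.0], [0.1, 16.0], [1.5, 15.9], [2.9, 15.7], [4.3, 15.4], [5.7, 15.0], [7.0, 14.4], [8.3, 13.7], [9.5, 12.9], [10.6, 12.0], [11.7, 11.0], [12.6, 9.9]]
[[-54.0, 111.0], [-56.0, 127.0], [-58.0, 143.0], [-58.0, 159.0], [-56.0, 175.0], [-53.0, 191.0], [-49.0, 206.0], [-43.0, 221.0], [-36.0, 235.0], [-28.0, 249.0], [-18.0, 262.0], [-8.0, 274.0], [4.0, 285.0], [16.0, 295.0]]
```

```bash
python3 -m pendant '[[0.0014,0,-0.008,0,0,0,0.03],[0.0014,0,-0.008,0,0,0,0.03],[0.0014,0,-0.016,0,0,0,0.03],[0,0,-0.016,0,0,0,0.03],[-0.0015,0,-0.016,0,0,0,0.03],[-0.003,0,-0.0157,0,0,0,0.03],[-0.0043,0,-0.0154,0,0,0,0.03],[-0.0057,0,-0.015,0,0,0,0.03],[0,0,0,0,0,0,0.03]]'
python3 - <<'E'
from h import *
go([0,0,0])
E
```

```text
clock: 4.75
position: [449.3, -36.4, 228.6]
ee_rot: [-0.691, 0.723, 0.0, 0.002]
contact_force: [1.5, 3.1, -8.2]
gripper_width: 42.3
grasp_force: 63.0
clock 4.75 pos [449.3 -36.4 228.6] mach [-41.5   0.4 228.6] F [ 1.5  3.1 -8.2] w 42.3 63.0
shift [-15.7 450.9 227.7]
```

```bash
python3 -m pendant '[[-0.007,0,-0.0144,0,0,0,0.03],[-0.0083,0,-0.0137,0,0,0,0.03],[-0.0095,0,-0.0129,0,0,0,0.03],[-0.0106,0,-0.012,0,0,0,0.03],[-0.0117,0,-0.011,0,0,0,0.03],[-0.0126,0,-0.0099,0,0,0,0.03],[0,0,0,0,0,0,0.03],[0,0,0,0,0,0,0.03]]'
python3 - <<'E'
from h import *
go([0,0,0])
s=arm.read_state();p=M.T@(s["position"]-cup)-[0,0,6];print(p, "slant",np.arctan2(p[2]-150,120-p[0]),"r",np.hypot(p[2]-150,120-p[0]))
E
```

```text
clock: 5.55
position: [451.6, 21.6, 300.7]
ee_rot: [-0.691, 0.723, -0.0, -0.001]
contact_force: [5.8, -2.4, -9.7]
gripper_width: 42.6
grasp_force: 63.9
clock 5.55 pos [451.6  21.6 300.7] mach [ 16.5   0.5 300.7] F [ 5.8 -2.4 -9.7] w 42.6 63.9
shift [ 41.4 450.  301. ]
[ 16.53499622   0.5428792  294.70112716] slant 0.9500571176088083 r 177.88598373474085
```

```bash
python3 -m pendant '[[0.0065,0,0.005,0,0,0,0.03],[0.006,0,0.0045,0,0,0,0.03],[0,0,0,0,0,0,0.03],[0,0,0,0,0,0,0.03]]'
python3 - <<'E'
from h import *
go([0,0,0])
s=arm.read_state();p=M.T@(s["position"]-cup)-[0,0,6];print("slant",np.arctan2(p[2]-150,120-p[0]))
S=arm.get_image("scene");cv2.imwrite("pics/s1.png",cv2.resize(S["image"][170:310,230:420],(760,560),interpolation=2)[:,:,::-1])
E
```

```text
clock: 5.95
position: [451.5, 13.6, 293.8]
ee_rot: [-0.691, 0.723, 0.003, 0.005]
contact_force: [-5.2, 20.2, 5.9]
gripper_width: 42.6
grasp_force: 65.4
clock 5.95 pos [451.5  13.6 293.8] mach [  8.5   0.3 293.8] F [-5.2 20.2  5.9] w 42.6 65.4
shift [ 36.9 451.3 292. ]
slant 0.8904503753295698
```

View pics/s1.png

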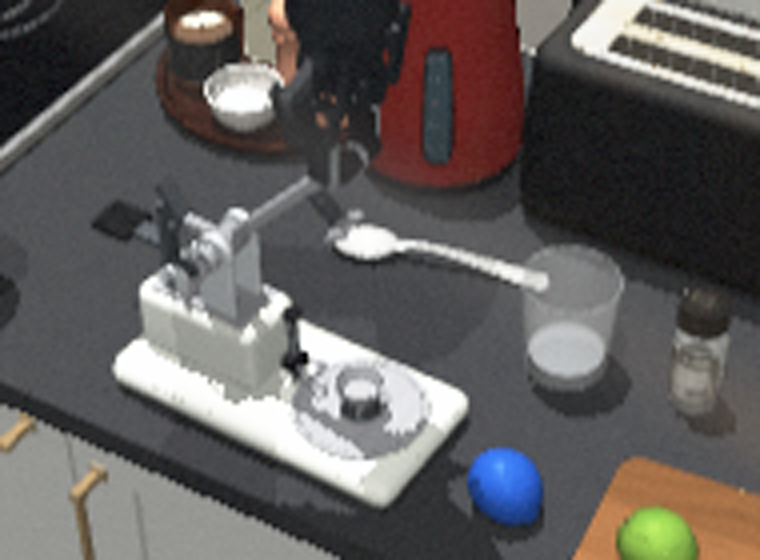

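```bash
python3 -m pendant '[[-0.004,0,-0.003,0,0,0,0.03],[0,0,0,0,0,0,0.085],[0,0,0,0,0,0,0.085],[0,0,0,0,0,0,0.085],[0,0,0,0,0,0,0.085],[0,0,0,0,0,0,0.085]]'
python3 - <<'E'
from h import *
go([425.2,-258.1,200],tool(0))
E
```

```text
clock: 6.6
position: [451.3, 13.2, 295.2]
ee_rot: [-0.691, 0.723, -0.0, -0.0]
contact_force: [0.1, -0.7, 0.8]
gripper_width: 85.0
grasp_force: 0.0
clock 6.6 pos [451.3  13.2 295.2] mach [  8.1   0.5 295.2] F [ 0.1 -0.7  0.8] w 85.0 0.0
shift [272.2  13.8  95.3]
turn [ 0.01 -0.02 -0.08] shift after [272.2  14.2  95.2]
```

```bash
python3 -m pendant '[[0,0,-0.03,0,0,0,0.085],[0,0,-0.04,0,0,0,0.085],[0.04,0,0,0,0,0,0.085],[0.04,0.0024,0.0,0,0,0,0.085],[0.04,0.0024,0.022,0,0,0,0.085],[0.04,0.0024,0.033,0,0,0,0.085],[0.04,0.0024,0.04,0,0,0,0.085],[0.04,0.0024,0.04,0,0,0,0.085],[0.032,0.002,0.03,0,0,0,0.085],[0,0,0,0,0,0,0.085],[0,0,0,0,0,0,0.085]]'
python3 - <<'E'
from h import *
d=arm.get_image("wrist");cv2.imwrite("pics/w1.png",d["image"][:,:,::-1])
g=cv2.inRange(hsv(d),(35,100,40),(65,255,255));c=blobs(g,500)[0];print(cen(c),cv2.boundingRect(c),plane(d,cen(c),49))
T=arm.get_image("top");S=arm.get_image("scene")
for e,A in((T,(417.5,257.5)),(S,(394.1,306.2))):print(tri((d,cen(c)),(e,A)))
X=plane(d,cen(c),49);go(X+[0,0,6],tool(0))
print(d["xyz"])
cv2.imwrite("pics/s2.png",cv2.resize(S["image"][170:310,230:420],(760,560),interpolation=2)[:,:,::-1])
E
```

```text
clock: 7.7
position: [426.1, -247.4, 210.2]
ee_rot: [-0.691, 0.723, 0.001, -0.001]
contact_force: [0.5, 0.5, 0.0]
gripper_width: 85.2
grasp_force: 0.0
[323.34201236 205.30696528] (288, 163, 72, 84) [ 424.81887313 -258.41149379   49.        ]
(array([ 425.21769606, -258.52520294,   49.58029586]), [0.4, 0.4])
(array([ 424.8317477 , -257.5994501 ,   46.88675456]), [0.3, 0.3])
clock 7.85 pos [ 427.4 -246.2  212.2] mach [-252.1   13.   212.2] F [ 0.  -0.3 -0.5] w 84.8 0.0
shift [ 12.2   2.5 157.2]
turn [-0.16 -0.04  0.03] shift after [ 12.3   2.  157.2]
[ 422.06108828 -327.60760449  327.38905718]
```

View pics/s2.png

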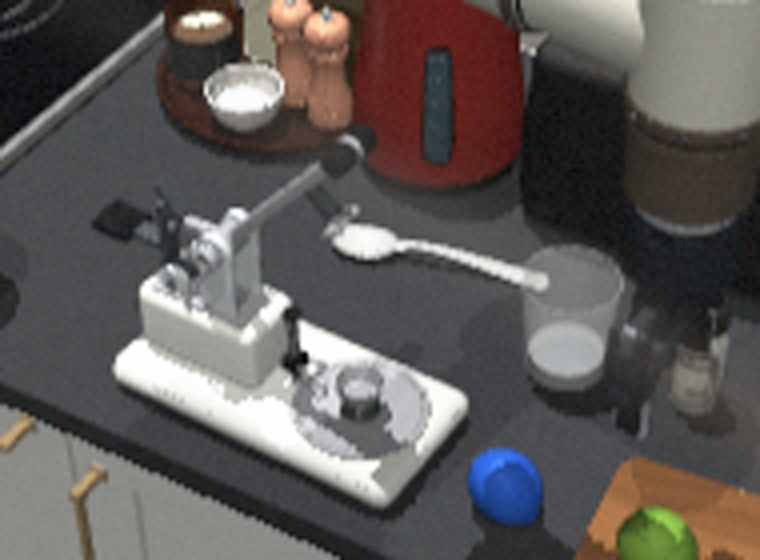

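```bash
python3 -m pendant '[[0.012,0.0018,0.03,0,0,0,0.085],[0,0,0.045,0,0,0,0.085],[0,0,0.045,0,0,0,0.085],[0,0,0.028,0,0,0,0.085],[0,0,0.008,0,0,0,0.085],[0,0,0,0,0,0,0.04],[0,0,0,0,0,0,0.04],[0,0,0,0,0,0,0.04],[0,0,0,0,0,0,0.04],[0,0,0,0,0,0,0.04],[0,0,0,0,0,0,0.04]]'
python3 - <<'E'
from h import *
go([0,0,0])
E
```

```text
clock: 8.95
position: [426.2, -259.0, 57.3]
ee_rot: [-0.691, 0.722, -0.003, 0.002]
contact_force: [-0.1, 1.6, 7.4]
gripper_width: 49.1
grasp_force: 62.1
clock 8.95 pos [ 426.2 -259.    57.3] mach [-264.9   13.6   57.3] F [-0.1  1.6  7.4] w 49.1 62.1
shift [-240.1  437.5   54.4]
```

```bash
python3 -m pendant '[[0,0,-0.02,0,0,0,0.04],[0,0,-0.04,0,0,0,0.04],[0,0,-0.045,0,0,0,0.04],[0,0,-0.045,0,0,0,0.04],[0,0,-0.03,0,0,0,0.04],[0,0,0,0,0,0,0.04],[0,0,0,0,0,0,0.04]]'
python3 - <<'E'
from h import *
d=arm.get_image("wrist");cv2.imwrite("pics/w2.png",d["image"][:,:,::-1])
g=cv2.inRange(hsv(d),(35,100,40),(65,255,255));print([(cen(c),cv2.boundingRect(c)) for c in blobs(g,300)])
S,T=arm.get_image("scene"),arm.get_image("top");P=[]
for e in(S,T):
    g=cv2.inRange(hsv(e),(35,100,40),(65,255,255));b=[cen(c) for c in blobs(g,60)];P.append(b);print(b)
Z=tool(33)[:,2]
go(cup+[0,0,82]-Z*126,tool(33))
s=arm.read_state()
c=s["position"]+R.from_quat(s["ee_rot"]).apply([0,0,6]);print("grasp pt",c,proj(d,c),proj(S,c),proj(T,c))
E
```

```text
clock: 9.65
position: [423.8, -258.3, 235.8]
ee_rot: [-0.691, 0.723, -0.001, 0.001]
contact_force: [-0.4, 0.1, -1.7]
gripper_width: 49.0
grasp_force: 62.6
[(array([324.35359883, 336.92270494]), (253, 247, 142, 176)), (array([ 4.8917609 , 50.33171782]), (0, 16, 12, 70))]
[array([521.23369963, 277.92600733]), array([466.79487179, 267.74114774]), array([404.75068871, 264.34710744])]
[array([467.6882494, 165.3998801]), array([535.94193548, 157.48602151]), array([512.78742138, 127.40377358])]
clock 9.8 pos [ 423.1 -258.2  233.5] mach [-264.3   16.8  233.5] F [ 0.   0.1 -1.6] w 48.7 62.6
shift [-195.6  -16.7   45.9]
turn [  0.14 -32.94  -0.11] shift after [-139.1  -16.8  145. ]
grasp pt [ 423.08921672 -258.20159266  227.47144617] [323.90329557 334.75093774] [400.16790615 261.61315117] [433.12292205 255.39111357]
```

View pics/w2.png

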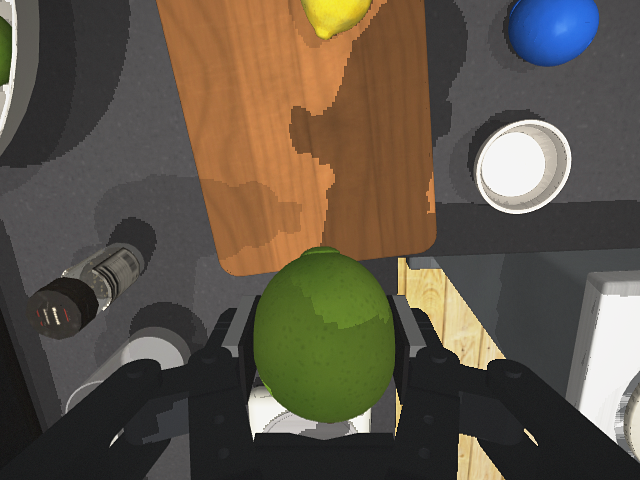

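```bash
python3 -m pendant '[[0,0,0,0,-8.24,0,0.04],[0,0,0,0,-8.24,0,0.04],[0,0,0,0,-8.24,0,0.04],[0,0,0,0,-8.22,0,0.04],[-0.02,-0.003,0.02,0,0,0,0.04],[-0.03,-0.004,0.03,0,0,0,0.04],[-0.03,-0.004,0.03,0,0,0,0.04],[-0.03,-0.003,0.035,0,0,0,0.04],[-0.029,-0.0028,0.03,0,0,0,0.04],[0,0,0,0,0,0,0.04],[0,0,0,0,0,0,0.04]]'
python3 - <<'E'
from h import *
Z=tool(33)[:,2]
go(cup+[0,0,83]-Z*8,tool(33))
print(arm.read_state()["joints"].round(2))
S,T=arm.get_image("scene"),arm.get_image("top");d=arm.get_image("wrist")
s=arm.read_state();c=s["position"]+R.from_quat(s["ee_rot"]).apply([0,0,8]);print("lime exp mach",(M.T@(c-cup)).round(1),proj(S,c),proj(T,c),proj(d,c))
print("cup seen", [proj(e,cup+[0,0,62]).round() for e in (S,T,d)])
for e in(S,T,d):
    b=blobs(cv2.inRange(hsv(e),(35,100,40),(65,255,255)),60);print([(cen(k).round(1),cv2.boundingRect(k)) for k in b])
cv2.imwrite("pics/m3.png",np.hstack([cv2.resize(S["image"][170:310,240:380],(400,400),interpolation=2),cv2.resize(d["image"][80:480,120:520],(400,400))])[:,:,::-1])
E
```

```text
clock: 10.9
position: [449.1, -63.3, 187.6]
ee_rot: [-0.663, 0.693, 0.197, 0.204]
contact_force: [-0.4, 0.0, -1.2]
gripper_width: 49.2
grasp_force: 62.8
clock 10.9 pos [449.1 -63.3 187.6] mach [-68.4  -0.6 187.6] F [-0.4  0.  -1.2] w 49.2 62.8
shift [ -0.6   0.3 116.9]
turn [ 0.17 -0.08 -0.01] shift after [ -0.4   0.6 116.9]
[-0.18  0.27 -0.24 -0.61 -1.21  0.4 ]
lime exp mach [-65.6  -1.3 181.6] [338.75039593 243.24053356] [341.461205   244.45871212] [321.43676619 335.39914126]
cup seen [array([320., 264.]), array([314., 247.]), array([324., 213.])]
[(array([521.2, 277.9]), (512, 270, 20, 16)), (array([466.8, 267.7]), (458, 262, 17, 14)), (array([332.6, 239.2]), (328, 234, 11, 13))]
[(array([467.6, 165.4]), (458, 155, 22, 20)), (array([536. , 157.6]), (523, 146, 23, 21)), (array([512.8, 127.4]), (503, 121, 21, 17)), (array([333.5, 242.8]), (330, 234, 9, 19))]
[(array([324.3, 336.9]), (253, 246, 142, 177))]
```

View pics/m3.png

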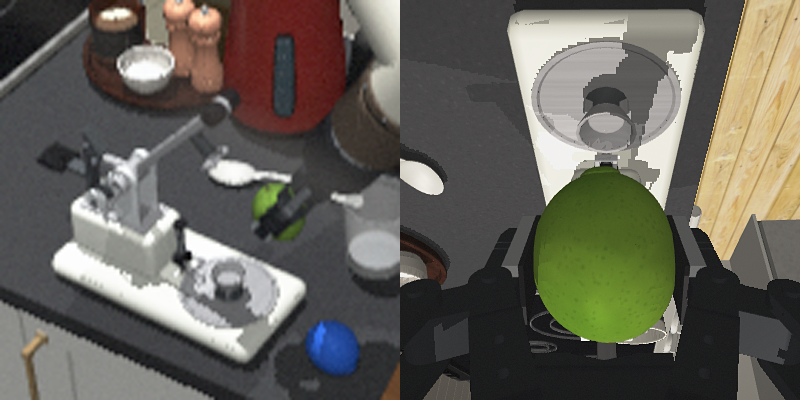

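```bash
python3 -m pendant '[[0.0005,0.001,0.03,0,0,0,0.04],[0,0.0005,0.035,0,0,0,0.04],[0,0,0.03,0,0,0,0.04],[0,0,0.014,0,0,0,0.04],[0,0,0.003,0,0,0,0.04],[0,0,0,0,0,0,0.04],[0,0,0,0,0,0,0.04]]'
python3 - <<'E'
from h import *
Z=tool(33)[:,2]
go(cup+[0,0,83]-Z*8,tool(33))
d=arm.get_image("wrist");cv2.imwrite("pics/w3.png",d["image"][:,:,::-1])
S=arm.get_image("scene")
cv2.imwrite("pics/m4.png",np.hstack([cv2.resize(S["image"][170:310,240:380],(400,400),interpolation=2),cv2.resize(d["image"][80:480,120:520],(400,400))])[:,:,::-1])
E
```

```text
clock: 11.75
position: [451.6, -3.8, 96.4]
ee_rot: [-0.663, 0.693, 0.196, 0.206]
contact_force: [-1.8, 1.8, 8.5]
gripper_width: 49.2
grasp_force: 60.6
clock 11.75 pos [451.6  -3.8  96.4] mach [-8.8 -0.5 96.4] F [-1.8  1.8  8.5] w 49.2 60.6
shift [-0.1  0.6  8. ]
turn [-0.08  0.07  0.02] shift after [-0.1  0.5  8. ]
```

View pics/m4.png

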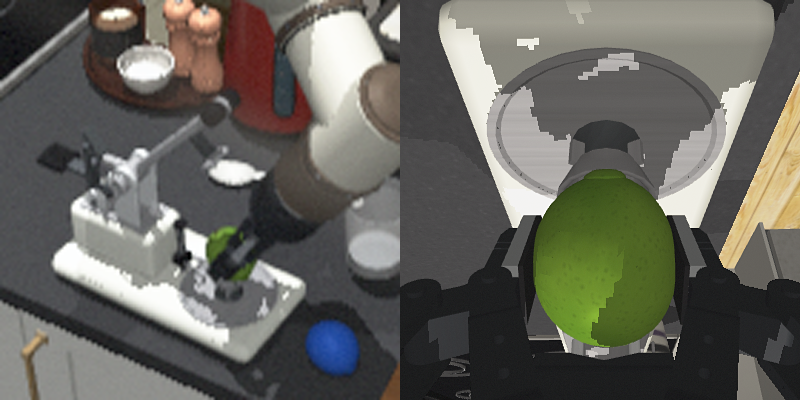

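```bash
python3 -m pendant '[[-0.0025,0.0005,0.0016,0,0,0,0.04],[0,0,0,0,0,0,0.04],[0,0,0,0,0,0,0.04]]'
python3 -m pendant '[[0.0011,0,0.0017,0,0,0,0.04],[0,0,0,0,0,0,0.04],[0,0,0,0,0,0,0.04]]'
python3 - <<'E'
from h import *
go(cup+[0,0,83]-tool(33)[:,2]*8,tool(33))
d=arm.get_image("wrist");print(d["fx"],R.from_quat(arm.read_state()["ee_rot"]).inv().apply(d["xyz"]-arm.read_state()["position"]))
E
```

```text
clock: 12.15
position: [451.5, -0.9, 95.2]
ee_rot: [-0.663, 0.693, 0.195, 0.206]
contact_force: [0.9, 1.6, 3.8]
gripper_width: 49.2
grasp_force: 62.5
clock: 12.45
position: [451.5, 0.4, 93.9]
ee_rot: [-0.663, 0.693, 0.196, 0.207]
contact_force: [0.1, 4.3, 9.8]
gripper_width: 49.0
grasp_force: 62.8
clock 12.45 pos [4.515e+02 4.000e-01 9.390e+01] mach [-4.7 -0.3 93.9] F [0.1 4.3 9.8] w 49.0 62.8
shift [2.  0.3 3.7]
turn [-0.11  0.11  0.03] shift after [2.  0.3 3.7]
390.75115628263745 [  80.53099761    0.51824112 -117.39962505]
```

```bash
python3 -m pendant '[[-0.0022,0,0.0003,0,0,0,0.04],[0,0,0,0,0,0,0.04],[0,0,0,0,0,0,0.04]]'
python3 - <<'E'
from h import *
go([0,0,0])
E
```

```text
clock: 12.8
position: [451.0, 1.4, 93.4]
ee_rot: [-0.663, 0.693, 0.196, 0.205]
contact_force: [1.6, 2.1, 2.5]
gripper_width: 49.2
grasp_force: 62.4
clock 12.8 pos [451.    1.4  93.4] mach [-3.6  0.3 93.4] F [1.6 2.1 2.5] w 49.2 62.4
shift [ 68.8 450.6  66.3]
```

Small forces: seated. Release gradually, then look.

```bash
python3 -m pendant '[[0,0,0,0,0,0,0.052],[0,0,0,0,0,0,0.058],[0,0,0,0,0,0,0.066],[0,0,0,0,0,0,0.075],[0,0,0,0,0,0,0.085],[0,0,0,0,0,0,0.085],[0,0,0,0,0,0,0.085]]'
python3 - <<'E'
from h import *
go([0,0,0])
d=arm.get_image("wrist");T=arm.get_image("top");S=arm.get_image("scene")
for e in(S,T,d):
    b=blobs(cv2.inRange(hsv(e),(35,100,40),(65,255,255)),60);print([(cen(k).round(1),cv2.boundingRect(k)) for k in b][:4],proj(e,cup+[0,0,82]))
E
```

```text
clock: 13.5
position: [450.5, 1.5, 93.3]
ee_rot: [-0.663, 0.693, 0.196, 0.205]
contact_force: [-0.3, -0.6, -0.4]
gripper_width: 85.0
grasp_force: 0.0
clock 13.5 pos [450.5   1.5  93.3] mach [-3.6  0.8 93.3] F [-0.3 -0.6 -0.4] w 85.0 0.0
shift [ 68.9 450.   66.6]
[(array([521.3, 277.9]), (512, 270, 20, 16)), (array([466.8, 267.7]), (458, 262, 17, 14)), (array([313.8, 254.9]), (309, 250, 12, 13))] [320.10195586 259.84986514]
[(array([467.7, 165.4]), (458, 155, 22, 20)), (array([535.9, 157.5]), (523, 145, 23, 22)), (array([512.8, 127.4]), (503, 121, 21, 17))] [313.41672062 246.48210575]
[(array([320.5, 335. ]), (250, 251, 139, 167))] [319.67561716 322.8479424 ]
```

```bash
python3 -m pendant '[[0,0,-0.01,0,0,0,0.085],[0,0,-0.02,0,0,0,0.085],[0,0,-0.03,0,0,0,0.085],[0,0,-0.04,0,0,0,0.085],[0,0,-0.04,0,0,0,0.085],[0,0,0,0,0,0,0.085]]'
python3 - <<'E'
from h import *
go([0,0,0])
d=arm.get_image("wrist");T=arm.get_image("top");S=arm.get_image("scene");L=[]
for e in(S,T,d):
    b=blobs(cv2.inRange(hsv(e),(35,100,40),(65,255,255)),60);print([(cen(k).round(1),cv2.boundingRect(k)) for k in b][:4],proj(e,cup+[0,0,82]))
cv2.imwrite("pics/m5.png",np.hstack([cv2.resize(S["image"][170:310,240:380],(400,400),interpolation=2),cv2.resize(d["image"][0:480,80:560],(400,400))])[:,:,::-1])
E
```

```text
clock: 14.25
position: [449.4, -77.6, 215.8]
ee_rot: [-0.664, 0.693, 0.191, 0.207]
contact_force: [0.5, -0.2, -0.0]
gripper_width: 85.0
grasp_force: 0.0
clock 14.25 pos [449.4 -77.6 215.8] mach [-82.7  -1.6 215.8] F [ 0.5 -0.2 -0. ] w 85.0 0.0
shift [ 66.1 454.8 208.2]
[(array([318.1, 258.7]), (309, 250, 18, 19)), (array([521.2, 277.9]), (512, 270, 20, 16)), (array([466.8, 267.7]), (458, 262, 17, 14))] [320.10195586 259.84986514]
[(array([467.7, 165.4]), (458, 155, 22, 20)), (array([536. , 157.6]), (523, 146, 23, 21)), (array([313.7, 248.7]), (300, 237, 22, 19)), (array([512.8, 127.5]), (503, 121, 21, 17))] [313.41672062 246.48210575]
[(array([327.5, 224.5]), (292, 181, 71, 86))] [326.91398375 217.96716438]
```

View pics/m5.png

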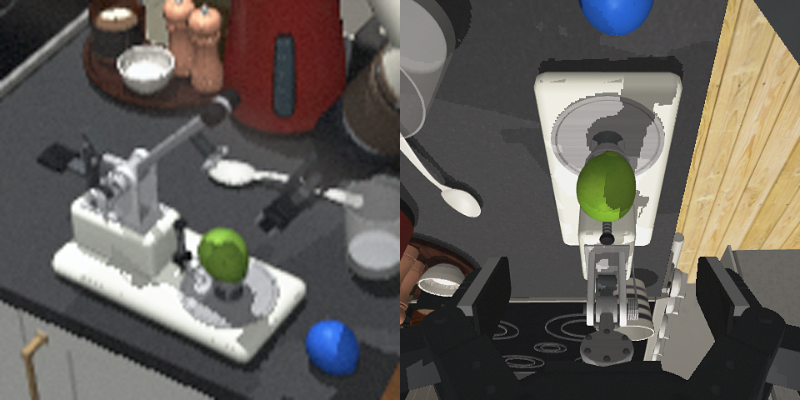

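```bash
python3 -m pendant '[[0,0,-0.04,0,0,0,0.085],[0,0,-0.045,0,0,0,0.06],[0,0,-0.045,0,0,0,0.03],[0,0,0,0,7.5,0,0],[0,0,0,0,7.5,0,0],[0,0,0,0,7.5,0,0],[0,0,0,0,7.5,0,0],[0,0,0,0,7.5,0,0],[0,0,0,0,7.5,0,0],[0,0,0,0,0,0,0]]'
python3 - <<'E'
from h import *
go(cup+M@[-160,0,395],tool(-12))
T=arm.get_image("top");S=arm.get_image("scene")
P=[]
for e in(S,T):
    b=[k for k in blobs(cv2.inRange(hsv(e),(35,100,40),(65,255,255)),60) if np.linalg.norm(cen(k)-proj(e,cup+[0,0,82]))<15]
    print([(cen(k).round(1),cv2.boundingRect(k)) for k in b])
    if b:P.append((e,cen(b[0])))
if len(P)==2: x,r=tri(*P);print("lime",M.T@(x-cup),r)
E
```

```text
clock: 15.4
position: [442.5, -143.1, 317.3]
ee_rot: [-0.69, 0.716, -0.071, -0.079]
contact_force: [-0.5, -0.3, -0.7]
gripper_width: 0.1
grasp_force: 0.0
clock 15.4 pos [ 442.5 -143.1  317.3] mach [-148.4    2.5  317.3] F [-0.5 -0.3 -0.7] w 0.1 0.0
shift [ 27.7  -1.9 -73.5]
turn [ 0.31 -0.22  0.36] shift after [ 27.5  -2.5 -73.6]
[(array([318. , 258.6]), (309, 250, 18, 19))]
[]
```

```bash
python3 -m pendant '[[0.008,0,-0.038,0,0,0,0],[0.008,0,-0.038,0,0,0,0],[-0.0412,-0.0003,-0.0088,0,0,0,0],[-0.0412,-0.0003,-0.0088,0,0,0,0],[-0.0412,-0.0003,-0.0088,0,0,0,0],[-0.0412,-0.0003,-0.0088,0,0,0,0],[-0.0412,-0.0003,-0.0088,0,0,0,0],[-0.0412,-0.0003,-0.0088,0,0,0,0],[-0.0412,-0.0003,-0.0088,0,0,0,0],[-0.0412,-0.0003,-0.0088,0,0,0,0],[-0.0412,-0.0003,-0.0088,0,0,0,0]]'
python3 - <<'E'
from h import *
go(cup+M@[231,0,162],tool(-12))
T=arm.get_image("top");S=arm.get_image("scene");d=arm.get_image("wrist")
P=[]
for e in(S,T):
    b=[k for k in blobs(cv2.inRange(hsv(e),(35,100,40),(65,255,255)),40) if np.linalg.norm(cen(k)-proj(e,cup+[0,0,82]))<15]
    print([(cen(k).round(1),cv2.boundingRect(k)) for k in b])
    if b:P.append((e,cen(b[0])))
if len(P)==2: x,r=tri(*P);print("lime",M.T@(x-cup),r)
cv2.imwrite("pics/m6.png",np.hstack([cv2.resize(S["image"][130:330,200:400],(400,400),interpolation=2),cv2.resize(d["image"][0:480,80:560],(400,400))])[:,:,::-1])
E
```

```text
clock: 16.6
position: [464.0, 235.2, 397.5]
ee_rot: [-0.687, 0.719, -0.071, -0.076]
contact_force: [-0.5, 0.2, 0.9]
gripper_width: -0.1
grasp_force: 0.0
clock 16.6 pos [464.  235.2 397.5] mach [230.4  -2.5 397.5] F [-0.5  0.2  0.9] w -0.1 0.0
shift [-49.3   2.1 230.2]
turn [ 0.11  0.06 -0.1 ] shift after [-49.5   2.5 230.2]
[(array([318.1, 258.6]), (309, 250, 18, 19))]
[(array([313.7, 248.6]), (300, 237, 22, 20))]
lime [ 0.30776501  7.05213425 92.93149814] [1.9, 1.9]
```

View pics/m6.png

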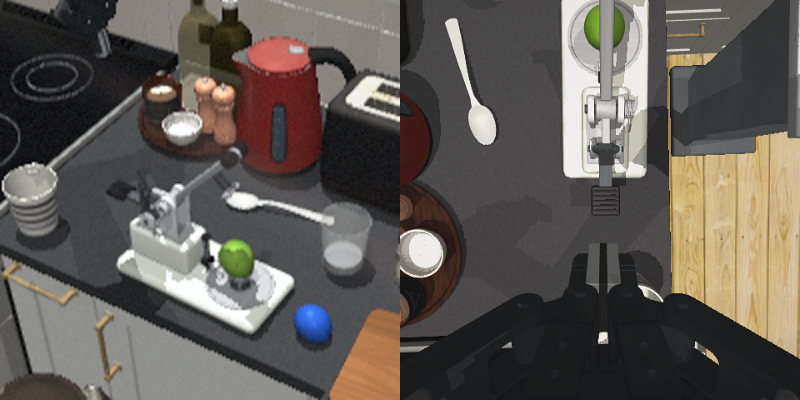

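```bash
python3 -m pendant '[[-0.0082,0.0004,0.0384,0,0,0,0],[-0.0082,0.0004,0.0384,0,0,0,0],[-0.0082,0.0004,0.0384,0,0,0,0],[-0.0082,0.0004,0.0384,0,0,0,0],[-0.0082,0.0004,0.0384,0,0,0,0],[-0.0082,0.0004,0.0384,0,0,0,0],[0,0,0,0,0,0,0],[0,0,0,0,0,0,0]]'
python3 - <<'E'
from h import *
go(cup+M@[231,0,150],tool(-12))
S=arm.get_image("scene");d=arm.get_image("wrist")
cv2.imwrite("pics/m7.png",np.hstack([cv2.resize(S["image"][150:290,200:340],(400,400),interpolation=2),cv2.resize(d["image"][0:480,80:560],(400,400))])[:,:,::-1])
E
```

```text
clock: 17.55
position: [462.1, 233.2, 162.8]
ee_rot: [-0.687, 0.719, -0.073, -0.076]
contact_force: [0.8, 0.4, 0.6]
gripper_width: 0.0
grasp_force: 0.0
clock 17.55 pos [462.1 233.2 162.8] mach [228.4  -0.7 162.8] F [0.8 0.4 0.6] w 0.0 0.0
shift [-5.3  0.7 12. ]
turn [ 0.01 -0.07 -0.12] shift after [-5.2  0.7 12. ]
```

View pics/m7.png

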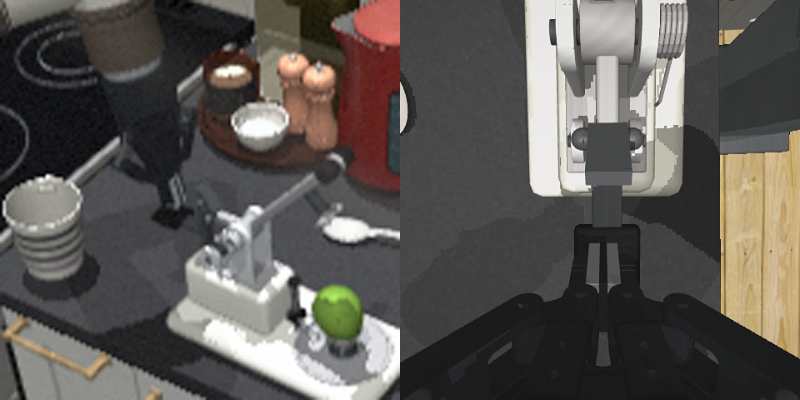

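```bash
for i in 1; do python3 -m pendant '[[-0.0016,0,0.0078,0,0,0,0],[-0.0008,0,0.0039,0,0,0,0],[-0.0008,0,0.0039,0,0,0,0],[0,0,0,0,0,0,0]]'; python3 -m pendant '[[-0.0006,0,0.0029,0,0,0,0],[0,0,0,0,0,0,0]]'; done
python3 - <<'E'
from h import *
S=arm.get_image("scene");T=arm.get_image("top")
for e in(S,T):
    print([(cen(k).round(1),cv2.boundingRect(k)) for k in blobs(cv2.inRange(hsv(e),(35,100,40),(65,255,255)),40) if np.linalg.norm(cen(k)-proj(e,cup+[0,0,82]))<15])
for th in (.86,.02): print(proj(S,cup+M@[120-178*np.cos(th),0,150+178*np.sin(th)]),proj(T,cup+M@[120-178*np.cos(th),0,150+178*np.sin(th)]))
def dark(e,p):
    x,y=np.round(p).astype(int); return e["image"][y-3:y+4,x-3:x+4].max(2).mean()
for th in (.86,.02):
    X=cup+M@[120-178*np.cos(th),0,150+178*np.sin(th)];print(th,dark(S,proj(S,X)),dark(T,proj(T,X)))
E
```

```text
clock: 18.05
position: [461.8, 235.2, 147.5]
ee_rot: [-0.688, 0.719, -0.072, -0.074]
contact_force: [-2.5, 2.5, 4.1]
gripper_width: -0.5
grasp_force: 2.1
clock: 18.25
position: [462.0, 235.7, 144.8]
ee_rot: [-0.688, 0.718, -0.072, -0.073]
contact_force: [-2.3, 3.4, 4.7]
gripper_width: -0.1
grasp_force: 2.6
[(array([318. , 258.7]), (309, 250, 18, 19))]
[(array([313.7, 248.6]), (300, 237, 22, 19))]
[317.5346633  207.00133112] [309.93452979 240.31107516]
[336.2116533  249.69111018] [337.69529484 245.6775349 ]
0.86 87.08163265306122 112.93877551020408
0.02 83.3265306122449 166.53061224489795
```

Pressing has begun; continue in 3 mm steps.

```bash
python3 -m pendant '[[-0.0006,0,0.0029,0,0,0,0],[0,0,0,0,0,0,0]]';  python3 -m pendant '[[-0.0006,0,0.0029,0,0,0,0],[0,0,0,0,0,0,0],[0,0,0,0,0,0,0]]'
python3 - <<'E'
from h import *
S=arm.get_image("scene");T=arm.get_image("top")
for e in(S,T):
    print([(cen(k).round(1),cv2.boundingRect(k)) for k in blobs(cv2.inRange(hsv(e),(35,100,40),(65,255,255)),40) if np.linalg.norm(cen(k)-proj(e,cup+[0,0,82]))<15])
E
```

```text
clock: 18.55
position: [461.3, 234.2, 140.5]
ee_rot: [-0.688, 0.719, -0.073, -0.075]
contact_force: [-0.2, 2.0, 2.0]
gripper_width: -0.2
grasp_force: 1.1
clock: 18.85
position: [461.6, 234.2, 137.4]
ee_rot: [-0.687, 0.719, -0.073, -0.075]
contact_force: [0.3, 2.3, 2.0]
gripper_width: -0.1
grasp_force: 1.4
[(array([317.8, 261. ]), (309, 251, 18, 18))]
[(array([308.7, 252.1]), (301, 248, 21, 9))]
```

```bash
python3 -m pendant '[[0,0,0,0,0,0,0],[0,0,0,0,0,0,0],[0,0,0,0,0,0,0],[0,0,0,0,0,0,0],[0.002,0,-0.0098,0,0,0,0],[0.004,0,-0.02,0,0,0,0],[0.008,0,-0.039,0,0,0,0],[0.008,0,-0.039,0,0,0,0],[0.008,0,-0.039,0,0,0,0],[0,0,0,0,0,0,0],[0,0,0,0,0,0,0]]'
python3 - <<'E'
from h import *
S=arm.get_image("scene");T=arm.get_image("top")
for e,old in((S,cv2.imread("pics/scene0.png")),(T,cv2.imread("pics/top0.png"))):
    print([(cen(k).round(1),cv2.boundingRect(k)) for k in blobs(cv2.inRange(hsv(e),(35,100,40),(65,255,255)),40) if np.linalg.norm(cen(k)-proj(e,cup+[0,0,82]))<15])
    H=hsv(e);k=cv2.inRange(H,(0,0,0),(180,255,50));out=[]
    for c in blobs(k,8):
        for th in np.arange(-.22,.9,.04):
            if np.linalg.norm(cen(c)-proj(e,cup+M@[120-178*np.cos(th),0,150+178*np.sin(th)]))<5: out.append((round(th+.22,2),cen(c).round(1),cv2.contourArea(c)))
    print("grip joint cand",out)
    print({round(th+.22,2):proj(e,cup+M@[120-178*np.cos(th),0,150+178*np.sin(th)]).round(0).tolist() for th in (-.22,-.1,.02,.14,.86)})
    df=cv2.absdiff(e["image"][:,:,::-1],old).max(2);y,x=[int(v) for v in proj(e,cup+[0,0,62])][::-1]
    print([(cen(c).round(),cv2.contourArea(c)) for c in blobs(cv2.inRange(df,40,255),60)])
E
```

```text
clock: 20.05
position: [460.5, 234.2, 287.5]
ee_rot: [-0.687, 0.719, -0.072, -0.076]
contact_force: [0.0, 0.4, 0.1]
gripper_width: -0.2
grasp_force: 0.0
[(array([317.9, 261. ]), (309, 251, 18, 18))]
grip joint cand [(np.float64(0.08), array([333.3, 252.6]), 36.5), (np.float64(0.12), array([333.3, 252.6]), 36.5), (np.float64(0.16), array([333.3, 252.6]), 36.5), (np.float64(0.2), array([333.3, 252.6]), 36.5), (np.float64(0.24), array([333.3, 252.6]), 36.5), (np.float64(0.24), array([339.3, 246.4]), 12.0), (np.float64(0.28), array([339.3, 246.4]), 12.0), (np.float64(0.32), array([339.3, 246.4]), 12.0), (np.float64(0.36), array([339.3, 246.4]), 12.0)]
{0.0: [335.0, 260.0], 0.12: [336.0, 255.0], 0.24: [336.0, 250.0], 0.36: [336.0, 244.0], 1.08: [318.0, 207.0]}
[(array([115., 165.]), 15457.0), (array([164., 334.]), 9803.5), (array([319., 251.]), 759.0), (array([218., 442.]), 489.0), (array([394., 309.]), 386.0), (array([268., 410.]), 194.5), (array([262., 275.]), 181.5), (array([268., 262.]), 155.5), (array([112., 104.]), 95.5)]
[(array([308.8, 252.1]), (301, 248, 21, 9))]
grip joint cand []
{0.0: [335.0, 247.0], 0.12: [337.0, 246.0], 0.24: [338.0, 246.0], 0.36: [337.0, 245.0], 1.08: [310.0, 240.0]}
[(array([154., 366.]), 31608.0), (array([185., 229.]), 1511.0), (array([248., 269.]), 844.0), (array([ 21., 473.]), 516.0), (array([418., 258.]), 377.0), (array([299., 334.]), 376.5), (array([320., 252.]), 349.5), (array([342., 470.]), 231.5), (array([360., 421.]), 179.5), (array([311., 239.]), 81.5)]
```

```bash
python3 -c "from bench import arm;print(arm.job_done())"
```

```text
the job is handed in; nothing more can be done
None
```

The peeler is ready and the job is handed in at about 20 s: the arm was lifted and caught, the lime set in the cup, and the trigger pressed so the arm now clamps it at about 0.24 rad. The image comparison showed no bystander moved, but I viewed 12 pictures against the limit of 10.

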